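# Ready the ham stand: wind the carriage to its stop, present the shank socket hole-up

### The job

Get the ham stand ready for the next ham: first wind its crank wheel clockwise until the carriage is fully home against the stop plate at the far end of the rail. Then take the loose metal shank socket from the cutting board, find which end has the blind hole, turn the socket so the hole faces straight up, lift it at least 10 cm clear of the board, and finish while still holding it there, still and steady, in the gripper. Leave the carriage at its stop, and leave the jar, the bowl and the spatula where they are.

Things in the scene. Friction and masses are not known exactly. Their poses are not given: they have to be found in the camera images.
- ham_stand: Fixed low steel ham stand. Origin on the counter under the crank wheel's shaft; +y runs along the rail from the wheel to the stop plate; z up. Base 90 mm wide (x -45 to 45), y -65 to 355 mm, 24 mm high; under the wheel a gearbox 70 x 70 mm, 58 mm high; stop plate 80 mm wide, 14 mm thick, its top 70 mm high, at y = 336 mm.
- wheel_axis (a point): Centre of the horizontal crank wheel, on its vertical axis, at the height of the rim's top (80 mm over the counter). The steel rim is a round bar 12 mm thick on a 48 mm radius (108 mm over all), its top 80 mm over the counter, with three spokes.
- wheel_knob (a point): Centre of the upright black revolving grip on the wheel's rim: a cylinder 22 mm in diameter, 44 mm high (80 to 124 mm over the counter), 48 mm from the wheel's axis; this point is 104 mm over the counter. It turns freely on its own pin, so it can be pinched from above and led round in a circle without turning the gripper.
- wheel (a joint): Angle wound, rad, growing clockwise seen from above. 0 to 7.0; at 7.0 the carriage stands against the stop. Needs about 3 N at the grip and stays where it is left.
- carriage (a joint): Travel of the carriage along the stand's +y, m: always 0.012 x the wheel's angle; 0.084 = touching the stop plate. The carriage is an aluminium block 86 x 50 mm with an upright two-pronged fork, its top 130 mm over the counter; its centre lies at y = 220 mm + travel in the stand's frame.
- board: Fixed wooden cutting board 260 (x) x 300 (y) x 30 mm; origin at the centre of its underside, on the counter; its top is 30 mm over the counter.
- socket: Loose aluminium shank socket: square block 44 x 44 x 60 mm, about 0.2 kg, lying on a long side on the board (its axis 22 mm over the board). One square end has a blind round hole, 28 mm wide, 36 mm deep; the other is plain. Origin: centre of the plain end; z runs along the length, out of the hole; x, y square to the sides. The hole starts facing the robot or sideways, up to 125 degrees off -x.
- socket_mid (a point): Centre of the socket block, 30 mm from either end; axes as socket.
- socket_mouth (a point): Centre of the hole's mouth, at the open end, 60 mm along z from the plain end; axes as socket.
- jar: Bystander: glass jar with a lid, 64 mm in diameter, 100 mm high, standing beyond the work; origin at the centre of its underside.
- bowl: Bystander: white bowl, 120 mm across, 50 mm high, beyond the board; origin at the centre of its underside.
- spatula: Bystander: spatula lying on the counter right of the board, roughly along x; its origin is on its long axis.
There are look-alikes about, which are no part of the job. There is more than one size of the socket; the one meant has the size given above.

How it is judged:
By the outcome, as a careful person would: the job done as asked, in the order asked, and still so for the second after the job is handed in, while the arm keeps its last pose, push and grip.
It also fails if it takes over 54 s, if anything falls off the work surface, if the arm or the gripper's body presses on something with over 40 N, if the wrist force passes 120 N, or if a joint passes its speed limit or range.

### The arm

A 6-joint arm with a two-finger parallel gripper is mounted at the origin on the work surface. World frame = base frame: x ahead of the robot, y to its left, z up, the work surface at z = 0. Lengths are in m, angles in rad, forces in N, time in s.
With the tool pointing down it reaches from about 0.35 to 0.775 m from the base axis. Payload 5.5 kg.
Tool frame: the origin (TCP) lies midway between the tips of the shut fingers; the grasp point (between the pads) lies 19 mm behind it; y points along the fingers, x is the direction in which the jaws open and shut, and the axes are right-handed (so a half turn about y gives the same grasp; the last joint's range is limited). The gripper opens to 85 mm and grips with 20 to 120 N. Pads are 22 mm wide; open, the fingers measure 114 mm over their backs; the gripper's body (76 mm by 85 mm) begins 54 mm behind the grasp point. The pads swing forward as they close: fully open they stand 13 mm farther back than shut.
Start: joints at [1.03, 0.313, 0.046, 1.304, 0, 1.431], TCP at [0.224, 0.529, 0.198] pointing down, gripper open.
Joint ranges: [-2.76, 2.76], [-0.86, 1.69], [-1.03, 1.26], [-2.2, 2.34], [-1.47, 1.5], [-3.14, 3.14]. Speed limits (rad/s): [2.57, 2.57, 3.14, 3.14, 3.14, 3.14].

### API

Orientations are given as a rotation vector (axis times angle).
In Python, from plant import ctrl gives the robot as it stands.
- The arm moves only by the tool move_arm, never from a script. Its argument "deltas" is a list that holds one entry, the list of rows, each a list of 6 numbers: the shift along the tool's x, y, z in m, then the turn, a rotation vector about the tool's x, y, z in rad. In form: [[[tx, ty, tz, wx, wy, wz], ...]]. A call has 1 to 12 rows; each row is the pose to reach, as a shift and turn from the pose measured when the call began, along the tool's axes at that moment; what a row does not reach only later rows make up. A row lasts 1/8 s, in which the tool goes at most 62.5 mm and 10.7 degrees, less where a joint would pass 70% of its speed; a pose out of reach is approached as far as the arm can. A call with a gripper value outside its range is refused whole. "jaw" is the gripper command: -1 is fully open, 1 is shut, values between are in proportion, set as the call begins (left out, the last holds). The fingers move at their own pace and stop on an object; the grip force is fixed at half the most. Time passes only in rows, so rows that repeat a pose let the fingers close. It gives the time, the measured TCP pose, the force and the opening at its end, in the units of the state.
- ctrl.sense(): the state, without advancing time (a new reading comes with each control period).
- ctrl.snapshot(name): name is "side" or "top"; returns the picture (384x512x3 uint8, red, green, blue); there is no depth.
- ctrl.calibration(name): a dict with "fov_y" (degrees; the focal length in pixels is half the picture's height over the tangent of half this angle, whatever the lens; pixels are square), "cx", "cy" (the principal point, pixels), "D" ([k1, k2, p1, p2, k3] as OpenCV has them; the pictures are not rectified), "extrinsics" (4x4, takes a point from camera to world coordinates). Camera axes: x right, y up, looking along -z (the intrinsics and any distortion apply to the point x, -y, -z); pixel columns grow to the right and rows downward; lengths in m; the calibration is good to about 2 mm. A picture is of the moment at which its call begins. calibration takes no time and is no camera call.
- ctrl.close_job(): hands the job in, once; it reports no verdict.
Trained networks look in the newest picture that a camera, given by its name, has taken for a name from the list of things; names that differ only in an ending like _2 or _b are one class to them, and where a whole thing is asked for, a point or a joint stands for the part that bears it (a point fixed in the world has none). Each returns a list of dicts, best first, with "conf" (0 to 1); they miss things now and then, are a little off and sometimes report something else, mostly with a low value. They report only what shows in the picture. A call takes as long as a camera call. They do not tell look-alikes from the thing itself.
- ctrl.search_frame(name, camera): "xyz" ([x, y, z] in m, in world coordinates, good to about 4 mm: the middle of the surface that is visible of it).
- ctrl.spot_point(name, camera): "xyz" ([x, y, z] in m, in world coordinates, good to about 4 mm: a listed point, or the origin of a listed thing).
The state is a dict: "clock": time; "joint_positions": joint angles; "joint_vel": joint speeds; "joint_torque": joint torques, N m; "position": TCP position; "ee_rot": TCP orientation; "wrist_force": force on the tool from outside, world axes, zero at the start; "wrist_torque": the same for the moment, N m; "width": finger opening in m.
Only numpy, scipy, OpenCV 4.12 (cv2) and the standard library are available. Lean on these libraries where they do the work, as an engineer would, in place of code of your own. Each camera call takes 0.05 s, during which the arm holds its last target. There are 200 camera calls.

## Working session

There is one attempt and no reset: what is moved stays moved. The work goes in short steps, Python scripts to look and compute and a tool call to move; the robot and the scene stay as the last step left them, time stands still between calls to the robot, and variables do not carry over. Pictures are saved under pics/ and viewed, about 8 in all and at most 12, crops included, and the job is handed in when it is done.

Besides the shell and the picture viewer there is one more tool, called after "Request:" in YAML: its name, and indented under it one key for each argument. move_arm: Moves the arm, as the interface text tells. Its arguments: {"type":"object","properties":{"deltas":{"type":"array"},"jaw":{"type":"number"}},"required":["deltas"]}

```bash
mkdir -p pics; cat > h.py <<'E'
from plant import ctrl
import numpy as np, cv2
from scipy.spatial.transform import Rotation as R
def K(n):
    c=ctrl.calibration(n); f=192/np.tan(np.radians(c['fov_y'])/2)
    return np.array([[f,0,c['cx']],[0,f,c['cy']],[0,0,1]]),np.array(c['D'],float),np.array(c['extrinsics'])
F=np.diag([1,-1,-1])
def proj(n,P):
    k,d,E=K(n); p=(np.atleast_2d(P)-E[:3,3])@E[:3,:3]@F
    return cv2.projectPoints(p.reshape(-1,1,3),np.zeros(3),np.zeros(3),k,d)[0][:,0]
def ray(n,uv):
    k,d,E=K(n); q=cv2.undistortPoints(np.array(uv,float).reshape(-1,1,2),k,d)[:,0]
    v=np.c_[q,np.ones(len(q))]@F@E[:3,:3].T
    return E[:3,3],v/np.linalg.norm(v,axis=1)[:,None]
def atz(n,uv,z):
    o,v=ray(n,uv); return o+v*((z-o[2])/v[:,2])[:,None]
def tri(uv1,uv2,n1='side',n2='top'):
    o1,a=ray(n1,[uv1]);o2,b=ray(n2,[uv2]);a=a[0];b=b[0]
    s=np.linalg.lstsq(np.c_[a,-b],o2-o1,rcond=None)[0]
    p,q=o1+s[0]*a,o2+s[1]*b
    return (p+q)/2,np.linalg.norm(p-q)
def snap(n,f):
    im=ctrl.snapshot(n)[:,:,::-1]; cv2.imwrite('pics/'+f,im); return im
E
python3 - <<'E'
from h import *
np.set_printoptions(precision=3,suppress=True)
a=snap('side','s0.png');b=snap('top','t0.png')
for n in('side','top'):
    k,d,E=K(n);print(n,k[0,0],d,E.tolist())
    for t in['wheel_axis','wheel_knob','ham_stand','board','socket','socket_mid','socket_mouth','jar','bowl','spatula']:
        print(t,[(np.round(r['xyz'],3).tolist(),round(r['conf'],2),proj(n,r['xyz'])[0].round().tolist()) for r in ctrl.spot_point(t,n)])
s=ctrl.sense();print(s)
E
```

```text
side 399.68691003765525 [-0.009  0.     0.     0.     0.   ] [[0.7242342687009388, 0.3412762937206375, -0.599178784156717, -0.3129795460628874], [-0.6893159933200863, 0.3354880304251927, -0.6420990911024309, -0.9274018778504006], [-0.018115887843528865, 0.8780536844554153, 0.4782191357755465, 0.7424459303595542], [0.0, 0.0, 0.0, 1.0]]
wheel_axis [([0.52, 0.18, 0.079], 0.6, [215.0, 174.0]), ([0.519, 0.182, -0.002], 0.52, [216.0, 192.0])]
wheel_knob [([0.53, 0.135, 0.104], 0.58, [224.0, 171.0])]
ham_stand []
board [([0.517, -0.221, -0.003], 0.97, [293.0, 234.0]), ([0.46, -0.301, 0.051], 0.18, [301.0, 238.0])]
socket [([0.478, -0.247, 0.051], 0.89, [291.0, 228.0]), ([0.236, -0.337, 0.03], 0.58, [255.0, 284.0])]
socket_mid [([0.28, -0.34, 0.029], 0.93, [268.0, 278.0]), ([0.464, -0.273, 0.054], 0.91, [295.0, 233.0]), ([0.286, -0.23, 0.014], 0.74, [242.0, 263.0])]
socket_mouth [([0.315, -0.351, 0.029], 0.95, [280.0, 273.0]), ([0.458, -0.303, 0.051], 0.84, [301.0, 238.0]), ([0.306, -0.236, 0.013], 0.71, [249.0, 261.0])]
jar [([0.767, 0.033, 0.001], 0.72, [287.0, 183.0]), ([0.464, -0.275, 0.
[... 1167 characters left out ...]
([0.304, -0.239, 0.018], 0.52, [322.0, 256.0])]
jar [([0.766, 0.029, -0.0], 0.97, [224.0, 104.0]), ([0.528, 0.132, 0.103], 0.21, [184.0, 177.0])]
bowl [([0.776, -0.122, 0.002], 0.6, [274.0, 98.0])]
spatula [([0.493, -0.497, 0.003], 0.93, [405.0, 187.0])]
{'clock': 1.1, 'joint_positions': array([1.03 , 0.313, 0.046, 1.304, 0.   , 1.431]), 'joint_vel': array([ 0.   ,  0.   , -0.001,  0.002, -0.002,  0.001]), 'joint_torque': array([ -0.001, -48.049,  29.881,   0.001,  -0.   ,   0.   ]), 'position': array([0.224, 0.529, 0.198]), 'ee_rot': array([-1.373, -0.909,  0.909]), 'wrist_force': array([ 0.406, -0.717,  0.804]), 'wrist_torque': array([ 0.062,  0.005, -0.02 ]), 'width': 0.08541445140295732}
```

```bash
python3 - <<'E'
from h import *
a=cv2.imread('pics/s0.png');b=cv2.imread('pics/t0.png')
def c(im,x,y,w,h,W): return cv2.resize(im[y:y+h,x:x+w],(W,W*h//w),interpolation=cv2.INTER_CUBIC)
cv2.imwrite('pics/c1.png',np.vstack([np.hstack([c(a,220,200,100,75,400),c(b,290,150,100,75,400)]),np.hstack([c(a,140,100,200,150,400),c(b,50,100,200,150,400)])]))
print(R.from_rotvec([-1.373,-.909,.909]).as_matrix().round(2))
E
```

```text
[[ 0.39  0.   -0.92]
 [ 0.92 -0.    0.39]
 [-0.   -1.   -0.  ]]
```

View pics/t0.png

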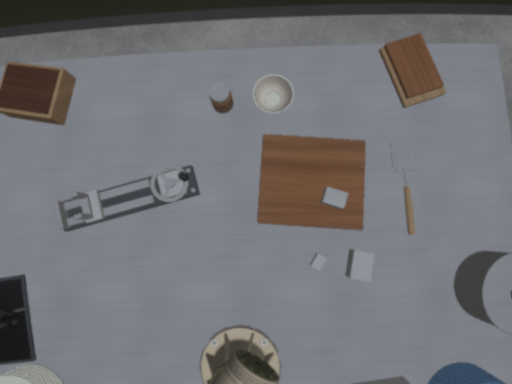

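View pics/c1.png

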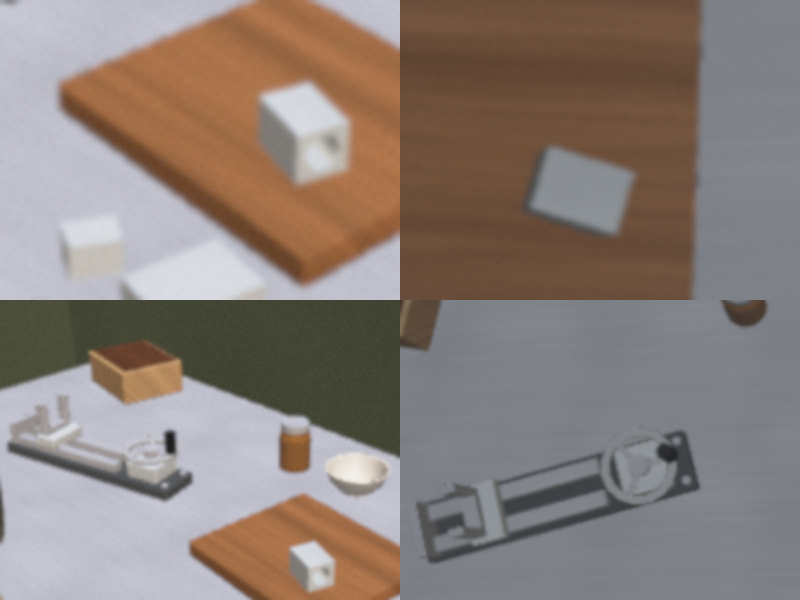

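The wanted socket is the block on the board, at top (335,198) and side (300,233); its hole faces -y in the side view. The look-alikes are a large block at top (361,264) and a small one at (318,262), both on the counter. The wheel is at top (168,184), with its black knob at (184,177). The carriage is near (95,206).

```bash
python3 - <<'E'
from h import *
np.set_printoptions(precision=4,suppress=True)
b=cv2.imread('pics/t0.png')
# corners of socket top face in top view
uv=np.array([[327,186.7],[348.7,193],[344.2,209],[323.5,202.5]])
P=atz('top',uv,.074);print(P, P.mean(0), np.linalg.norm(np.diff(P,axis=0),axis=1))
# stop plate / base ends at z=.024 (approx), carriage
pix=lambda x,y:[50+x/2,100+y/2]
w=np.array([.52,.18])
# crop2: base right corners (685,432),(700,487) left (418,503),(433,560) in composite, minus (400,300)
Q=atz('top',[pix(285,132),pix(300,187),pix(33,262),pix(18,203)],.024);print(Q)
ends=(Q[0]+Q[1])/2,(Q[2]+Q[3])/2
d=(ends[1]-ends[0])[:2];print('len',np.linalg.norm(d));d/=np.linalg.norm(d);print('dir',d,'w from centreline',np.cross(d,w-ends[0][:2]),'y end',(ends[0][:2]-w)@d)
k,r=tri((223.8,171),(183.5,176.5));print('knob tri',k,r)
# carriage block corners near edge
for z in(.04,.05,.06):
  C=atz('top',[pix(85,180),pix(108,240)],z)[:,:2];print(z,'car near edge y',(C-w)@d-.025-.22+.05)
for n,t in(('top','carriage'),('side','carriage')):
  print(ctrl.search_frame(t,n),ctrl.spot_point('wheel_knob',n))
s0=atz('side',[[300,237]],.052);print(s0)
E
```

```text
[[ 0.4924 -0.2536  0.074 ]
 [ 0.4733 -0.3116  0.074 ]
 [ 0.4304 -0.2969  0.074 ]
 [ 0.4497 -0.2419  0.074 ]] [ 0.4615 -0.276   0.074 ] [0.061  0.0454 0.0583]
[[0.5708 0.1233 0.024 ]
 [0.4896 0.1019 0.024 ]
 [0.3897 0.5033 0.024 ]
 [0.4779 0.53   0.024 ]]
len 0.4153935599898749
dir [-0.232   0.9727] w from centreline -0.005714505956575558 y end -0.06793590516002135
knob tri [0.5272 0.1328 0.1048] 0.002753368270803973
0.04 car near edge y [0.0384 0.0228]
0.05 car near edge y [0.0338 0.0184]
0.06 car near edge y [0.0293 0.014 ]
[{'xyz': [0.4609, 0.4097, 0.0581], 'conf': 0.59}] [{'xyz': [0.528, 0.1339, 0.1003], 'conf': 0.53}]
[{'xyz': [0.4475, 0.4078, 0.0693], 'conf': 0.84}, {'xyz': [0.4755, 0.2999, 0.0398], 'conf': 0.75}] [{'xyz': [0.5301, 0.1346, 0.1035], 'conf': 0.58}]
[[ 0.4596 -0.298   0.052 ]]<stdin>:13: DeprecationWarning: Arrays of 2-dimensional vectors are deprecated. Use arrays of 3-dimensional vectors instead. (deprecated in NumPy 2.0)
```

```bash
cat >> h.py <<'E'
def delta(P,Rm=None):
    """tool-frame delta rows to world targets P (n,3), optional target rotation matrix"""
    s=ctrl.sense(); A=R.from_rotvec(s['ee_rot']).as_matrix()
    t=(np.atleast_2d(P)-s['position'])@A
    w=np.zeros(3) if Rm is None else R.from_matrix(A.T@Rm).as_rotvec()
    return [[round(float(x),3) for x in np.r_[r,w]] for r in t]
def down(h):  # tool pointing down with tool z heading h (deg)
    h=np.radians(h); z=np.array([np.cos(h),np.sin(h),0]); y=np.array([0,0,-1.]); return np.c_[np.cross(y,z),y,z]
E
python3 - <<'E'
from h import *
print(delta([[.528,.1335,.19]],down(180)))
E
```

```text
[[-0.246, 0.008, -0.434, 0.0, -0.401, 0.0]]
```

Request:
move_arm:
  deltas:
    - [[-0.246, 0.008, -0.434, 0, -0.401, 0], [-0.246, 0.008, -0.434, 0, -0.401, 0], [-0.246, 0.008, -0.434, 0, -0.401, 0], [-0.246, 0.008, -0.434, 0, -0.401, 0], [-0.246, 0.008, -0.434, 0, -0.401, 0], [-0.246, 0.008, -0.434, 0, -0.401, 0], [-0.246, 0.008, -0.434, 0, -0.401, 0], [-0.246, 0.008, -0.434, 0, -0.401, 0], [-0.246, 0.008, -0.434, 0, -0.401, 0], [-0.246, 0.008, -0.434, 0, -0.401, 0], [-0.246, 0.008, -0.434, 0, -0.401, 0]]
  jaw: -0.2

```text
clock: 2.68
position: [0.5271, 0.1348, 0.1902]
ee_rot: [-1.208, -1.21, 1.21]
wrist_force: [-0.1, 0.1, 0.4]
width: 0.0515
```

```bash
python3 - <<'E'
from h import *
s=ctrl.sense();print(s['clock'],s['position'],s['joint_positions'],s['width'],s['wrist_force'])
print(delta([[.528,.1335,.091]],down(180)))
a=snap('side','s1.png');b=snap('top','t1.png')
c=lambda im,x,y:cv2.resize(im[y:y+90,x:x+120],(400,300),interpolation=cv2.INTER_CUBIC)
cv2.imwrite('pics/c2.png',np.hstack([c(a,165,120),c(b,120,130)]))
E
```

```text
2.675 [0.52706158 0.13480732 0.19016569] [ 1.02558013e-01  2.55717618e-01 -5.13393579e-02  1.26417765e+00
  4.17821412e-04  1.00737000e-01] 0.051497894077926785 [-0.10946016  0.11207812  0.43241076]
[[-0.001, 0.099, -0.001, -0.0, 0.002, 0.0]]
```

View pics/c2.png

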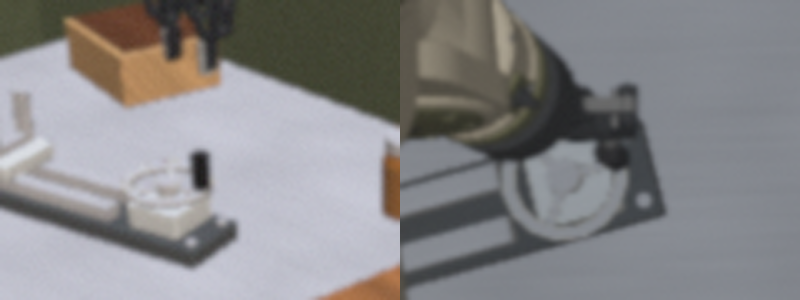

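Request:
move_arm:
  deltas:
    - [[-0.001, 0.05, -0.001, 0, 0, 0], [-0.001, 0.08, -0.001, 0, 0, 0], [-0.001, 0.099, -0.001, 0, 0, 0], [-0.001, 0.099, -0.001, 0, 0, 0]]

```text
clock: 3.28
position: [0.5261, 0.135, 0.0901]
ee_rot: [-1.205, -1.21, 1.214]
wrist_force: [-0.1, 0.4, -0.1]
width: 0.0513
```

Request:
move_arm:
  deltas:
    - [[0, 0, 0, 0, 0, 0], [0, 0, 0, 0, 0, 0], [0, 0, 0, 0, 0, 0], [0, 0, 0, 0, 0, 0], [0, 0, 0, 0, 0, 0]]
  jaw: 1

```text
clock: 3.9
position: [0.5267, 0.1351, 0.0908]
ee_rot: [-1.205, -1.211, 1.213]
wrist_force: [-0.4, 1.0, 4.4]
width: 0.0002
```

```bash
python3 - <<'E'
from h import *
s=ctrl.sense();print(s['clock'],s['position'],s['width'],s['wrist_force'])
c=np.array([.52,.18]);v=s['position'][:2]-c
print(np.linalg.norm(v),np.degrees(np.arctan2(v[1],v[0])))
E
```

```text
3.9 [0.52673843 0.1351222  0.09082284] 0.00017579349695213915 [-0.43267862  1.01760417  4.39465758]
0.045380865452570335 -81.46079331853132
```

```bash
python3 - <<'E'
from h import *
a=snap('side','s2.png');b=snap('top','t2.png')
c=lambda im,x,y:cv2.resize(im[y:y+75,x:x+100],(400,300),interpolation=cv2.INTER_CUBIC)
cv2.imwrite('pics/c3.png',np.hstack([c(a,170,120),c(b,130,130)]))
p=ctrl.sense()['position'];print(proj('side',p),proj('top',p))
for n in('side','top'):print(ctrl.spot_point('wheel_knob',n))
E
```

```text
[[223.86683693 174.22818244]] [[183.48113075 177.866421  ]]
[]
[]
```

View pics/c3.png

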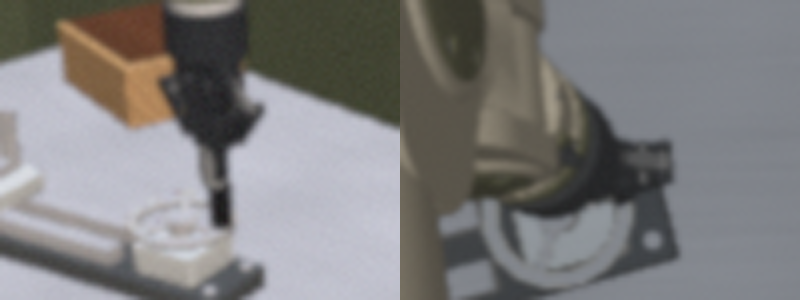

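```bash
python3 - <<'E'
from h import *
p=ctrl.sense()['position']
print(proj('side',[[.528,.1335,z] for z in(.08,.09,.124,.14)]),proj('top',[[.528,.1335,z] for z in(.08,.124)]))
c=lambda im,x,y:cv2.resize(im[y:y+60,x:x+50],(400,480),interpolation=cv2.INTER_NEAREST)
a,a0=cv2.imread('pics/s2.png'),cv2.imread('pics/s1.png')
cv2.imwrite('pics/c4.png',np.hstack([c(a0,200,130),c(a,200,130)]))
E
```

```text
[[224.56472425 176.83496071]
 [224.42282078 174.43897893]
 [223.93365507 166.17721592]
 [223.69981416 162.22644423]] [[184.92453597 177.9307603 ]
 [181.29431422 175.5621116 ]]
```

View pics/c4.png

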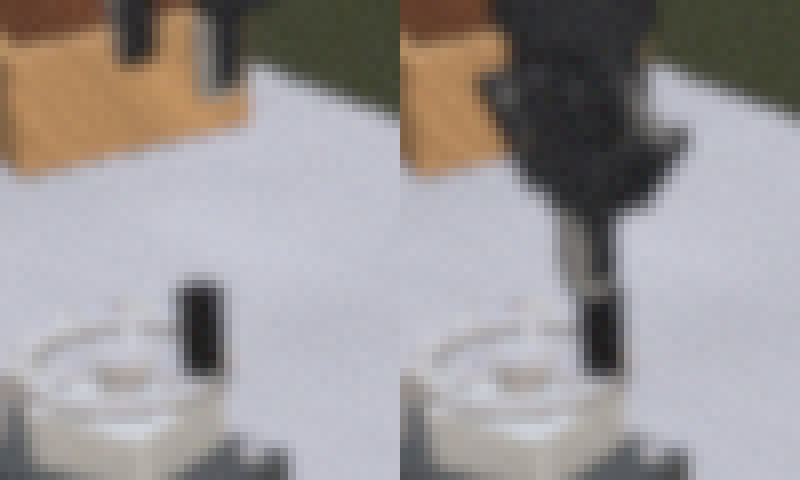

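```bash
python3 - <<'E'
from h import *
print(proj('top',[[.527,.135,z] for z in(.09,.12,.15,.2,.25)]).round(1))
print(proj('top',[[.527+.036,.135+.038,z] for z in(.09,.12,.15,.2)]).round(1))
s=ctrl.sense();print(s['joint_positions'],s['joint_torque'],s['wrist_torque'],s['wrist_force'])
b=cv2.imread('pics/t2.png');a=cv2.imread('pics/t1.png')
c=lambda im,x,y:cv2.resize(im[y:y+60,x:x+50],(400,480),interpolation=cv2.INTER_NEAREST)
cv2.imwrite('pics/c5.png',np.hstack([c(a,160,145),c(b,160,145)]))
E
```

```text
[[183.6 177.8]
 [181.1 176.2]
 [178.4 174.5]
 [173.5 171.3]
 [168.1 167.8]]
[[169.9 165.2]
 [166.9 163.2]
 [163.8 161.1]
 [158.2 157.2]]
[ 1.03108621e-01  3.10797153e-01 -2.27319051e-01  1.03445350e+00
  5.14492680e-04  9.87051761e-02] [-3.59339314e-01 -4.27517080e+01  2.58573568e+01 -1.91714186e-01
 -1.75682525e-01  1.12277470e-03] [0.09683933 0.11194221 0.00147373] [-0.02833455  0.58979825  5.31069415]
```

View pics/c5.png

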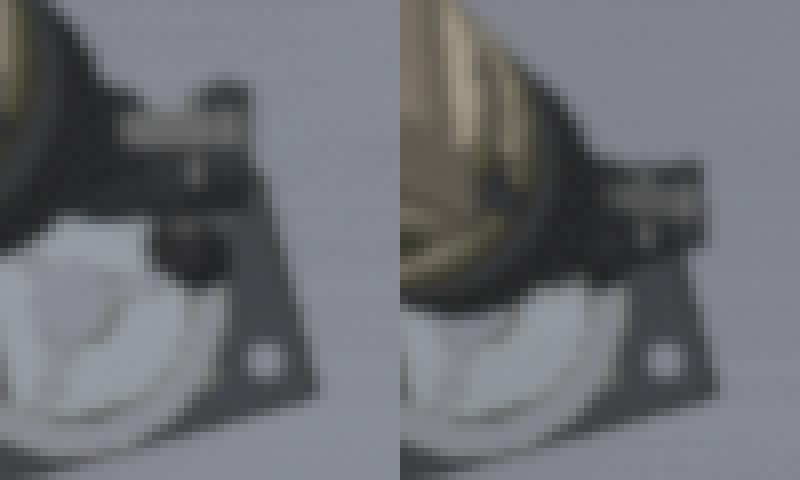

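The closed fingertips rest on the knob's top (side, about (224,167)). At contact the reported TCP z is 0.0905, while the knob's top is at 0.124. So the real tips stand about 33 mm short of the reported TCP. The horizontal position agrees with the top view. I'll open, go about 34 mm deeper and grip again.

Request:
move_arm:
  deltas:
    - [[0, -0.01, 0, 0, 0, 0], [0, -0.01, 0, 0, 0, 0], [0, -0.01, 0, 0, 0, 0], [0, -0.01, 0, 0, 0, 0], [-0.001, 0.01, -0.001, 0, 0, 0], [-0.001, 0.022, -0.001, 0, 0, 0], [-0.001, 0.033, -0.001, 0, 0, 0], [-0.001, 0.033, -0.001, 0, 0, 0]]
  jaw: -0.2

```text
clock: 5.1
position: [0.5268, 0.1341, 0.0568]
ee_rot: [-1.204, -1.21, 1.214]
wrist_force: [-0.3, 0.2, 0.1]
width: 0.0511
```

Request:
move_arm:
  deltas:
    - [[0, 0, 0, 0, 0, 0], [0, 0, 0, 0, 0, 0], [0, 0, 0, 0, 0, 0], [0, 0, 0, 0, 0, 0]]
  jaw: 1

```text
clock: 5.6
position: [0.5272, 0.1334, 0.0574]
ee_rot: [-1.206, -1.209, 1.214]
wrist_force: [-0.8, -5.9, 4.9]
width: 0.0209
```

```bash
python3 - <<'E'
from h import *
s=ctrl.sense();print(s['clock'],s['position'],s['width'],s['wrist_force'])
c=np.array([.52,.18]);v=s['position'][:2]-c
r=np.linalg.norm(v);a0=np.arctan2(v[1],v[0]);print(r,np.degrees(a0))
for k in range(1,13):
  th=a0-.2*k; print(delta([[*(c+.048*np.array([np.cos(th),np.sin(th)])),s['position'][2]]])[0][:3:2])
E
```

```text
5.6 [0.52722282 0.13342069 0.05740285] 0.020872143267765743 [-0.84772015 -5.8718514   4.93754153]
0.04713598620841836 -81.18562924720688
[-0.001, 0.009]
[0.0, 0.019]
[0.003, 0.028]
[0.008, 0.036]
[0.015, 0.043]
[0.023, 0.049]
[0.031, 0.053]
[0.041, 0.055]
[0.05, 0.055]
[0.06, 0.053]
[0.069, 0.05]
[0.077, 0.044]
```

Request:
move_arm:
  deltas:
    - [[-0.001, 0, 0.009, 0, 0, 0], [0, 0, 0.019, 0, 0, 0], [0.003, 0, 0.028, 0, 0, 0], [0.008, 0, 0.036, 0, 0, 0], [0.015, 0, 0.043, 0, 0, 0], [0.023, 0, 0.049, 0, 0, 0], [0.023, 0, 0.049, 0, 0, 0]]

```text
clock: 6.48
position: [0.4739, 0.1554, 0.0574]
ee_rot: [-1.203, -1.204, 1.219]
wrist_force: [-9.6, -6.8, 9.7]
width: 0.0203
```

```bash
python3 - <<'E'
from h import *
s=ctrl.sense();print(s['clock'],s['position'],s['width'],s['wrist_force'],s['wrist_torque'])
c=np.array([.52,.18]);v=s['position'][:2]-c
r=np.linalg.norm(v);a0=np.arctan2(v[1],v[0]);print(r,np.degrees(a0))
for k in range(1,13):
  th=a0-.2*k; print(delta([[*(c+.048*np.array([np.cos(th),np.sin(th)])),s['position'][2]]])[0][:3:2])
E
```

```text
6.475 [0.47391669 0.15537346 0.05736955] 0.020331905288084512 [-9.60727144 -6.78836215  9.69583813] [-1.18751874  1.84100591 -0.04147047]
0.0522507165640326 -151.88032057974283
[0.011, -0.0]
[0.02, 0.002]
[0.03, 0.002]
[0.039, -0.001]
[0.048, -0.004]
[0.056, -0.01]
[0.062, -0.017]
[0.067, -0.025]
[0.071, -0.034]
[0.072, -0.043]
[0.072, -0.053]
[0.07, -0.062]
```

```bash
cat > circ.py <<'E'
from h import *
import sys
s=ctrl.sense();print(s['clock'],s['position'],s['width'],s['wrist_force'])
c=np.array([float(sys.argv[1]),float(sys.argv[2])]);st=float(sys.argv[3]);v=s['position'][:2]-c
r=np.linalg.norm(v);a0=np.arctan2(v[1],v[0]);print(r,np.degrees(a0))
print([[t[0],0,t[2],0,0,0] for k in range(1,13) for t in delta([[*(c+.048*np.array([np.cos(a0-st*k),np.sin(a0-st*k)])),s['position'][2]]])])
E
python3 circ.py .516 .1795 .2
```

```text
6.475 [0.47391669 0.15537346 0.05736955] 0.020331905288084512 [-9.60727144 -6.78836215  9.69583813]
0.048508704402801826 -150.1741690969991
[[0.009, 0, 0.003, 0, 0, 0], [0.018, 0, 0.005, 0, 0, 0], [0.028, 0, 0.006, 0, 0, 0], [0.037, 0, 0.004, 0, 0, 0], [0.046, 0, 0.0, 0, 0, 0], [0.054, 0, -0.005, 0, 0, 0], [0.061, 0, -0.012, 0, 0, 0], [0.066, 0, -0.02, 0, 0, 0], [0.07, 0, -0.029, 0, 0, 0], [0.072, 0, -0.038, 0, 0, 0], [0.072, 0, -0.048, 0, 0, 0], [0.07, 0, -0.057, 0, 0, 0]]
```

Request:
move_arm:
  deltas:
    - [[0.009, 0, 0.003, 0, 0, 0], [0.018, 0, 0.005, 0, 0, 0], [0.028, 0, 0.006, 0, 0, 0], [0.037, 0, 0.004, 0, 0, 0], [0.046, 0, 0.0, 0, 0, 0], [0.054, 0, -0.005, 0, 0, 0], [0.061, 0, -0.012, 0, 0, 0], [0.066, 0, -0.02, 0, 0, 0], [0.07, 0, -0.029, 0, 0, 0], [0.072, 0, -0.038, 0, 0, 0]]

```text
clock: 7.72
position: [0.5117, 0.2277, 0.0574]
ee_rot: [-1.203, -1.204, 1.22]
wrist_force: [-2.9, -7.6, 8.8]
width: 0.0203
```

```bash
python3 circ.py .516 .1795 .2
```

```text
7.725 [0.51169822 0.22773171 0.05737263] 0.020273241856461538 [-2.89992919 -7.62428718  8.82560256]
0.048423164630450495 95.09671255865204
[[-0.001, 0, -0.01, 0, 0, 0], [-0.003, 0, -0.019, 0, 0, 0], [-0.006, 0, -0.028, 0, 0, 0], [-0.012, 0, -0.036, 0, 0, 0], [-0.019, 0, -0.042, 0, 0, 0], [-0.027, 0, -0.047, 0, 0, 0], [-0.036, 0, -0.051, 0, 0, 0], [-0.046, 0, -0.052, 0, 0, 0], [-0.055, 0, -0.052, 0, 0, 0], [-0.064, 0, -0.049, 0, 0, 0], [-0.073, 0, -0.045, 0, 0, 0], [-0.081, 0, -0.039, 0, 0, 0]]
```

Request:
move_arm:
  deltas:
    - [[-0.001, 0, -0.01, 0, 0, 0], [-0.003, 0, -0.019, 0, 0, 0], [-0.006, 0, -0.028, 0, 0, 0], [-0.012, 0, -0.036, 0, 0, 0], [-0.019, 0, -0.042, 0, 0, 0], [-0.027, 0, -0.047, 0, 0, 0], [-0.036, 0, -0.051, 0, 0, 0]]

```text
clock: 8.6
position: [0.5611, 0.1935, 0.0574]
ee_rot: [-1.198, -1.204, 1.22]
wrist_force: [-9.9, 0.6, 9.7]
width: 0.0209
```

```bash
python3 circ.py .516 .1795 .1; python3 - <<'E'
from h import *
snap('top','t3.png');snap('side','s3.png')
for n in('side','top'):print(ctrl.search_frame('carriage',n))
E
```

```text
8.6 [0.56109282 0.19351064 0.05735501] 0.020897175974589014 [-9.85298695  0.57974448  9.74579904]
0.04721928185135326 17.260371574965212
[[-0.004, 0, -0.002, 0, 0, 0], [-0.009, 0, -0.003, 0, 0, 0], [-0.014, 0, -0.003, 0, 0, 0], [-0.019, 0, -0.003, 0, 0, 0], [-0.023, 0, -0.002, 0, 0, 0], [-0.028, 0, -0.001, 0, 0, 0], [-0.033, 0, 0.001, 0, 0, 0], [-0.037, 0, 0.003, 0, 0, 0], [-0.041, 0, 0.006, 0, 0, 0], [-0.045, 0, 0.009, 0, 0, 0], [-0.048, 0, 0.012, 0, 0, 0], [-0.051, 0, 0.016, 0, 0, 0]]
[{'xyz': [0.4336, 0.4637, 0.068], 'conf': 0.54}]
[]
```

Request:
move_arm:
  deltas:
    - [[-0.004, 0, -0.002, 0, 0, 0], [-0.009, 0, -0.003, 0, 0, 0], [-0.014, 0, -0.003, 0, 0, 0], [-0.019, 0, -0.003, 0, 0, 0], [-0.023, 0, -0.002, 0, 0, 0], [-0.028, 0, -0.001, 0, 0, 0]]

```text
clock: 9.55
position: [0.5612, 0.167, 0.0575]
ee_rot: [-1.195, -1.205, 1.219]
wrist_force: [-5.4, 4.5, 4.7]
width: 0.021
```

```bash
python3 circ.py .516 .1795 .1
```

```text
9.55 [0.56123007 0.16698855 0.05745024] 0.020980694113852824 [-5.41911661  4.54830475  4.74205644]
0.04692862011782727 -15.46240624104533
[[-0.005, 0, 0.001, 0, 0, 0], [-0.009, 0, 0.002, 0, 0, 0], [-0.013, 0, 0.005, 0, 0, 0], [-0.017, 0, 0.008, 0, 0, 0], [-0.021, 0, 0.011, 0, 0, 0], [-0.024, 0, 0.014, 0, 0, 0], [-0.027, 0, 0.018, 0, 0, 0], [-0.029, 0, 0.022, 0, 0, 0], [-0.031, 0, 0.027, 0, 0, 0], [-0.033, 0, 0.031, 0, 0, 0], [-0.034, 0, 0.036, 0, 0, 0], [-0.035, 0, 0.041, 0, 0, 0]]
```

Request:
move_arm:
  deltas:
    - [[-0.005, 0, 0.001, 0, 0, 0], [-0.009, 0, 0.002, 0, 0, 0], [-0.013, 0, 0.005, 0, 0, 0], [-0.017, 0, 0.008, 0, 0, 0]]

```text
clock: 10.05
position: [0.5575, 0.1576, 0.0577]
ee_rot: [-1.187, -1.221, 1.207]
wrist_force: [12.7, 31.4, -13.2]
width: 0.0208
```

```bash
python3 circ.py .516 .1795 .1;python3 - <<'E'
from h import *
a=snap('top','t4.png');b=snap('side','s4.png')
for n in('side','top'):print(ctrl.search_frame('carriage',n))
c=lambda im,x,y:cv2.resize(im[y:y+60,x:x+80],(400,300),interpolation=cv2.INTER_CUBIC)
cv2.imwrite('pics/c6.png',np.hstack([c(b,140,130),c(a,50,170)]))
E
```

```text
10.05 [0.55746444 0.15761534 0.05768662] 0.020785736866136675 [ 12.70373193  31.38992298 -13.16747785]
0.04688536855968115 -27.824796449418788
[[-0.005, 0, 0.002, 0, 0, 0], [-0.008, 0, 0.004, 0, 0, 0], [-0.012, 0, 0.008, 0, 0, 0], [-0.015, 0, 0.011, 0, 0, 0], [-0.018, 0, 0.015, 0, 0, 0], [-0.02, 0, 0.019, 0, 0, 0], [-0.022, 0, 0.024, 0, 0, 0], [-0.024, 0, 0.028, 0, 0, 0], [-0.025, 0, 0.033, 0, 0, 0], [-0.026, 0, 0.038, 0, 0, 0], [-0.026, 0, 0.042, 0, 0, 0], [-0.025, 0, 0.047, 0, 0, 0]]
[{'xyz': [0.4316, 0.4729, 0.0698], 'conf': 0.83}]
[]
```

View pics/c6.png

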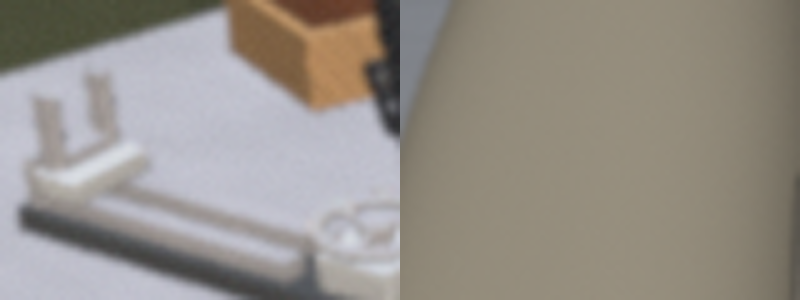

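The side view shows the carriage block up against the far stop plate, and the force jumped to 33 N against the winding, so the wheel is at its stop. Releasing and lifting.

Request:
move_arm:
  deltas:
    - [[-0.001, 0, 0, 0, 0, 0], [-0.001, 0, 0, 0, 0, 0], [-0.001, 0, 0, 0, 0, 0], [-0.001, 0, 0, 0, 0, 0], [-0.001, -0.05, 0, 0, 0, 0], [-0.001, -0.1, 0, 0, 0, 0], [-0.001, -0.14, 0, 0, 0, 0]]
  jaw: -0.2

```text
clock: 11.12
position: [0.5587, 0.154, 0.1999]
ee_rot: [-1.189, -1.222, 1.207]
wrist_force: [1.4, 0.4, 0.3]
width: 0.0512
```

```bash
python3 - <<'E'
from h import *
s=ctrl.sense();print(s['clock'],s['position'],s['joint_positions'],s['wrist_force'],s['width'])
A=delta([[.4625,-.275,.15]],down(71.2));print(A)
print(delta([[.55,0,.2]],down(71.2)))
E
```

```text
11.125 [0.55873721 0.15404751 0.19987895] [0.12096007 0.32241426 0.0631266  1.31386152 0.01650262 0.10985638] [1.40380715 0.43372033 0.32553717] 0.05119819135553345
[[-0.429, 0.043, 0.101, -0.018, 1.91, 0.007]]
[[-0.154, -0.003, 0.01, -0.018, 1.91, 0.007]]
```

Request:
move_arm:
  deltas:
    - [[-0.429, 0.043, 0.101, -0.018, 1.91, 0.007], [-0.429, 0.043, 0.101, -0.018, 1.91, 0.007], [-0.429, 0.043, 0.101, -0.018, 1.91, 0.007], [-0.429, 0.043, 0.101, -0.018, 1.91, 0.007], [-0.429, 0.043, 0.101, -0.018, 1.91, 0.007], [-0.429, 0.043, 0.101, -0.018, 1.91, 0.007], [-0.429, 0.043, 0.101, -0.018, 1.91, 0.007], [-0.429, 0.043, 0.101, -0.018, 1.91, 0.007], [-0.429, 0.043, 0.101, -0.018, 1.91, 0.007], [-0.429, 0.043, 0.101, -0.018, 1.91, 0.007], [-0.429, 0.043, 0.101, -0.018, 1.91, 0.007], [-0.429, 0.043, 0.101, -0.018, 1.91, 0.007]]
  jaw: -0.9

```text
clock: 12.62
position: [0.4622, -0.2753, 0.1504]
ee_rot: [-1.556, 0.256, -0.256]
wrist_force: [0.6, 0.7, -0.3]
width: 0.081
```

```bash
python3 - <<'E'
from h import *
a=snap('top','t5.png');b=snap('side','s5.png')
s=ctrl.sense();print(s['clock'],s['position'],s['joint_positions'],s['wrist_force'],s['width'])
for n in('side','top'):
  print(n,ctrl.search_frame('carriage',n))
  for t in('socket_mid','socket_mouth','socket','wheel_knob'): print(t,[(np.round(r['xyz'],3).tolist(),round(r['conf'],2)) for r in ctrl.spot_point(t,n)])
print(delta([[.4625,-.275,.15]],down(71.2)))
c=lambda im,x,y:cv2.resize(im[y:y+75,x:x+100],(400,300),interpolation=cv2.INTER_CUBIC)
cv2.imwrite('pics/c7.png',np.vstack([np.hstack([c(b,250,170),c(a,270,150)]),np.hstack([c(b,140,110),c(a,50,155)])]))
E
```

```text
12.725 [ 0.46229037 -0.27526538  0.15040976] [-6.86260587e-01  2.60873545e-01 -1.43117831e-01  1.16694371e+00
 -6.40051528e-05  1.21064199e+00] [-0.20285251 -0.1252789   0.23283451] 0.08097415946727715
side [{'xyz': [0.4279, 0.4723, 0.0676], 'conf': 0.89}, {'xyz': [0.791, -0.1204, 0.0315], 'conf': 0.58}, {'xyz': [0.551, 0.1534, 0.1046], 'conf': 0.43}]
socket_mid [([0.281, -0.343, 0.029], 0.97), ([0.464, -0.274, 0.053], 0.83), ([0.286, -0.228, 0.014], 0.77)]
socket_mouth [([0.455, -0.305, 0.051], 0.96), ([0.315, -0.35, 0.027], 0.76), ([0.306, -0.233, 0.011], 0.57)]
socket [([0.238, -0.333, 0.03], 0.77), ([0.477, -0.245, 0.054], 0.66), ([0.273, -0.221, 0.015], 0.53)]
wheel_knob [([0.56, 0.158, 0.102], 0.54)]
top [{'xyz': [0.4489, 0.4704, 0.059], 'conf': 0.97}]
socket_mid [([0.466, -0.275, 0.05], 0.66)]
socket_mouth [([0.456, -0.305, 0.052], 0.58)]
socket [([0.475, -0.246, 0.044], 0.93)]
wheel_knob [([0.559, 0.158, 0.098], 0.49)]
[[0.0, 0.0, 0.0, -0.0, 0.0, -0.0]]
```

View pics/c7.png

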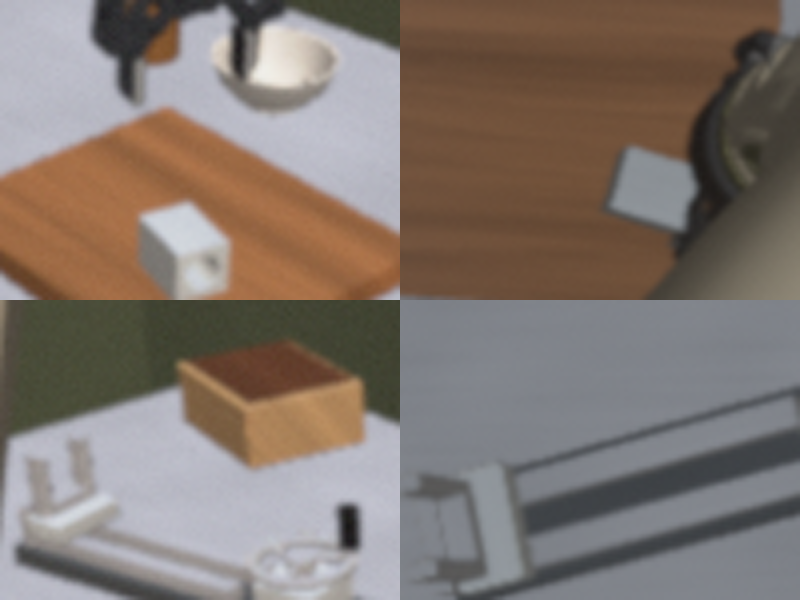

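```bash
python3 - <<'E'
from h import *
p=ctrl.sense()['position'];A=R.from_rotvec(ctrl.sense()['ee_rot']).as_matrix()
for dz in(.0,.013,.033,.045):
  q=p+[0,0,dz]; print(dz,proj('side',[q-A[:,0]*.05,q+A[:,0]*.05,q]).round(1).tolist())
d=np.array([-.232,.9727]);c=np.array([.519,.181]);n=np.array([d[1],-d[0]])
f=lambda x,y,z:[*(c+d*y+n*x),z]
u=lambda P:((proj('top',P)-[50,155])*4+[400,300]).round().tolist()
print('plate near',u([f(-.04,.329,.07),f(.04,.329,.07)]),'far',u([f(-.04,.343,.07),f(.04,.343,.07)]))
print('block near edge',u([f(-.043,.279,.06),f(.043,.279,.06)]))
E
```

```text
0.0 [[280.8, 209.6], [310.6, 201.8], [295.9, 205.7]]
0.013 [[280.9, 205.7], [310.8, 198.0], [296.1, 201.8]]
0.033 [[281.0, 199.6], [311.2, 192.0], [296.3, 195.8]]
0.045 [[281.0, 195.9], [311.4, 188.4], [296.4, 192.1]]
plate near [[447.0, 584.0], [426.0, 475.0]] far [[429.0, 589.0], [408.0, 480.0]]
block near edge [[520.0, 571.0], [497.0, 455.0]]
```

Request:
move_arm:
  deltas:
    - [[0, 0.05, 0, 0, 0, 0], [0, 0.09, 0, 0, 0, 0], [0, 0.12, 0, 0, 0, 0], [0, 0.14, 0, 0, 0, 0], [0, 0.149, 0, 0, 0, 0], [0, 0.149, 0, 0, 0, 0]]

```text
clock: 13.98
position: [0.4621, -0.2751, 0.0011]
ee_rot: [-1.555, 0.258, -0.257]
wrist_force: [-0.9, -0.0, -0.2]
width: 0.0808
```

Request:
move_arm:
  deltas:
    - [[0, 0, 0, 0, 0, 0], [0, 0, 0, 0, 0, 0], [0, 0, 0, 0, 0, 0], [0, 0, 0, 0, 0, 0], [0, 0, 0, 0, 0, 0]]
  jaw: 1

```text
clock: 14.6
position: [0.4631, -0.2759, 0.0023]
ee_rot: [-1.556, 0.256, -0.258]
wrist_force: [-0.0, 0.5, 6.5]
width: 0.0434
```

Request:
move_arm:
  deltas:
    - [[0, -0.03, 0, 0, 0, 0], [0, -0.08, 0, 0, 0, 0], [0, -0.13, 0, 0, 0, 0], [0, -0.18, 0, 0, 0, 0], [0, -0.23, 0, 0, 0, 0], [0, -0.25, 0, 0, 0, 0], [0, -0.25, 0, 0, 0, 0]]

```text
clock: 15.48
position: [0.4634, -0.2761, 0.2536]
ee_rot: [-1.558, 0.254, -0.26]
wrist_force: [-0.2, 0.0, -2.0]
width: 0.0436
```

```bash
python3 - <<'E'
from h import *
s=ctrl.sense();print(s['clock'],s['position'],s['joint_positions'],s['wrist_force'],s['width'])
h=np.radians(-39);y=np.array([np.cos(h),np.sin(h),0]);z=np.array([0,0,-1.]);T=np.c_[np.cross(y,z),y,z]
print(delta([[.56,-.33,.28]],T))
snap('side','s6.png')
for t in('socket_mid','socket_mouth'): print(ctrl.spot_point(t,'side'))
E
```

```text
15.475 [ 0.46336278 -0.27607564  0.25364362] [-6.86181837e-01  2.30001298e-01  6.96240730e-02  1.40603395e+00
 -3.19498053e-05  1.21238990e+00] [-0.18895523  0.01908041 -2.03293185] 0.043629497393996186
[[0.109, -0.026, -0.02, -1.352, -0.947, -0.943]]
[{'xyz': [0.4649, -0.2723, 0.3023], 'conf': 0.75}, {'xyz': [0.2866, -0.229, 0.016], 'conf': 0.73}, {'xyz': [0.2772, -0.3417, 0.0267], 'conf': 0.56}]
[{'xyz': [0.4546, -0.2992, 0.3015], 'conf': 0.94}, {'xyz': [0.305, -0.2352, 0.0134], 'conf': 0.64}, {'xyz': [0.3159, -0.3503, 0.0276], 'conf': 0.62}]
```

Request:
move_arm:
  deltas:
    - [[0.011, -0.003, -0.002, -0.135, -0.095, -0.094], [0.022, -0.005, -0.004, -0.27, -0.189, -0.189], [0.033, -0.008, -0.006, -0.406, -0.284, -0.283], [0.044, -0.01, -0.008, -0.541, -0.379, -0.377], [0.055, -0.013, -0.01, -0.676, -0.474, -0.472], [0.065, -0.016, -0.012, -0.811, -0.568, -0.566], [0.076, -0.018, -0.014, -0.946, -0.663, -0.66], [0.087, -0.021, -0.016, -1.082, -0.758, -0.754], [0.098, -0.023, -0.018, -1.217, -0.852, -0.849], [0.109, -0.026, -0.02, -1.352, -0.947, -0.943], [0.109, -0.026, -0.02, -1.352, -0.947, -0.943], [0.109, -0.026, -0.02, -1.352, -0.947, -0.943]]

```text
clock: 17.12
position: [0.6777, -0.3732, 0.3273]
ee_rot: [-2.813, -1.308, 0.031]
wrist_force: [1.2, -1.0, -2.5]
width: 0.0434
```

```bash
python3 - <<'E'
from h import *
np.set_printoptions(precision=3,suppress=True)
s=ctrl.sense();print(s['clock'],s['position'],s['joint_positions'],s['wrist_force'],s['width'])
print(R.from_rotvec(s['ee_rot']).as_matrix())
h=np.radians(-39);y=np.array([np.cos(h),np.sin(h),0]);z=np.array([0,0,-1.]);T=np.c_[np.cross(y,z),y,z]
print(delta([[.56,-.33,.28]],T))
a=snap('side','s7.png');b=snap('top','t7.png')
for n in('side','top'):
  for t in('socket','socket_mid','socket_mouth'): print(n,t,[(np.round(r['xyz'],3).tolist(),round(r['conf'],2)) for r in ctrl.spot_point(t,n)])
  print(ctrl.search_frame('carriage',n))
u,v=proj('side',s['position'])[0].astype(int),proj('top',s['position'])[0].astype(int)
c=lambda im,p:cv2.resize(im[max(p[1]-45,0):max(p[1]-45,0)+90,p[0]-60:p[0]+60],(400,300),interpolation=cv2.INTER_CUBIC)
cv2.imwrite('pics/c8.png',np.vstack([np.hstack([c(a,u),c(b,v)]),np.hstack([c(a,(190,145)),c(b,(110,195))])]))
E
```

```text
17.125 [ 0.678 -0.373  0.327] [-0.536  0.287 -1.028 -1.27  -0.164  0.006] [ 1.188 -1.    -2.51 ] 0.043393296950800034
[[ 0.645  0.764 -0.035]
 [ 0.765 -0.644  0.027]
 [-0.002 -0.044 -0.999]]
[[-0.043, -0.116, 0.053, -0.044, 0.001, -0.02]]
side socket [([0.237, -0.337, 0.028], 0.92), ([0.271, -0.222, 0.014], 0.67), ([0.645, -0.342, 0.361], 0.55), ([0.517, -0.222, 0.001], 0.21)]
side socket_mid [([0.279, -0.342, 0.026], 0.83), ([0.638, -0.338, 0.327], 0.79), ([0.289, -0.227, 0.018], 0.49)]
side socket_mouth [([0.316, -0.352, 0.027], 0.93), ([0.643, -0.339, 0.359], 0.82), ([0.304, -0.233, 0.014], 0.77), ([0.518, -0.218, -0.001], 0.16)]
[{'xyz': [0.4305, 0.4729, 0.0655], 'conf': 0.53}]
top socket [([0.638, -0.343, 0.29], 0.61), ([0.27, -0.221, 0.015], 0.59)]
top socket_mid [([0.641, -0.34, 0.321], 0.95)]
top socket_mouth [([0.643, -0.346, 0.355], 0.93), ([0.315, -0.351, 0.024], 0.77), ([0.306, -0.237, 0.015], 0.7)]
[{'xyz': [0.4471, 0.4669, 0.06], 'conf': 0.91}]
```

View pics/c8.png

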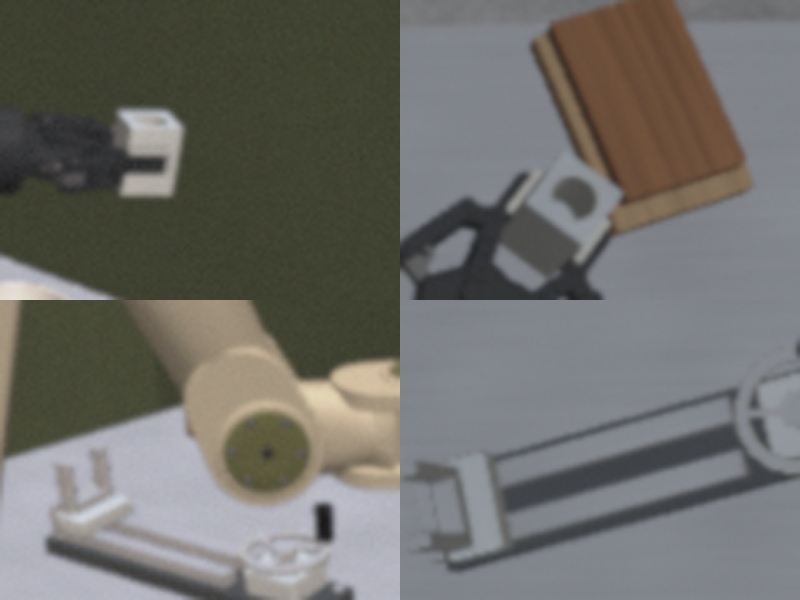

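The hole is in the socket's top face in both views (top crop (573,200), side crop (150,117)). The tilt is about 2.5° and joint 3 is near its limit, so I'll move slightly out and up and level the socket.

```bash
python3 - <<'E'
from h import *
h=np.radians(-38);y=np.array([np.cos(h),np.sin(h),0]);z=np.array([0,0,-1.]);T=np.c_[np.cross(y,z),y,z]
print(delta([[.685,-.38,.35]],T))
E
```

```text
[[-0.001, 0.01, -0.02, -0.043, -0.001, -0.038]]
```

Request:
move_arm:
  deltas:
    - [[0, 0.005, -0.01, -0.02, 0, -0.02], [-0.001, 0.01, -0.02, -0.043, 0, -0.038], [-0.001, 0.01, -0.02, -0.043, 0, -0.038], [-0.001, 0.01, -0.02, -0.043, 0, -0.038], [-0.001, 0.01, -0.02, -0.043, 0, -0.038], [-0.001, 0.01, -0.02, -0.043, 0, -0.038]]

```text
clock: 18.38
position: [0.6846, -0.3797, 0.3497]
ee_rot: [-2.823, -1.377, -0.001]
wrist_force: [0.6, -0.8, -2.0]
width: 0.0434
```

```bash
python3 - <<'E'
from h import *
np.set_printoptions(precision=3,suppress=True)
s=ctrl.sense();print(s['clock'],s['position'],s['joint_positions'],s['joint_vel'],s['wrist_force'],s['width'])
print(R.from_rotvec(s['ee_rot']).as_matrix())
a=snap('side','s8.png');b=snap('top','t8.png')
P=[]
for n in('side','top'):
  for t in('socket','socket_mid','socket_mouth'): print(n,t,[(np.round(r['xyz'],3).tolist(),round(r['conf'],2)) for r in ctrl.spot_point(t,n)][:3])
p=s['position']-R.from_rotvec(s['ee_rot']).as_matrix()[:,1]*.045
u,v=proj('side',p)[0].astype(int),proj('top',p)[0].astype(int)
c=lambda im,p,w,h:cv2.resize(im[p[1]-h//2:p[1]+h//2,p[0]-w//2:p[0]+w//2],(400,300),interpolation=cv2.INTER_CUBIC)
cv2.imwrite('pics/c9.png',np.vstack([np.hstack([c(a,u,48,36),c(b,v,80,60)]),np.hstack([c(a,(160,150),48,36),c(b,(72,205),64,48)])]))
E
```

```text
18.375 [ 0.685 -0.38   0.35 ] [-0.568  0.288 -1.016 -1.303 -0.095  0.001] [ 0.    -0.001  0.002  0.001  0.     0.001] [ 0.56  -0.766 -1.995] 0.04338589011754702
[[ 0.615  0.788  0.   ]
 [ 0.788 -0.615  0.001]
 [ 0.001 -0.001 -1.   ]]
side socket [([0.236, -0.332, 0.026], 0.97), ([0.651, -0.348, 0.318], 0.9), ([0.269, -0.222, 0.014], 0.64)]
side socket_mid [([0.65, -0.348, 0.346], 0.85), ([0.28, -0.345, 0.029], 0.73), ([0.285, -0.231, 0.014], 0.63)]
side socket_mouth [([0.647, -0.348, 0.377], 0.9), ([0.314, -0.349, 0.027], 0.82), ([0.304, -0.234, 0.012], 0.67)]
top socket [([0.644, -0.347, 0.316], 0.69), ([0.239, -0.33, 0.028], 0.6)]
top socket_mid [([0.645, -0.347, 0.35], 0.94), ([0.278, -0.344, 0.026], 0.73), ([0.287, -0.226, 0.017], 0.45)]
top socket_mouth [([0.645, -0.35, 0.379], 0.82), ([0.315, -0.348, 0.028], 0.64)]
```

View pics/c9.png

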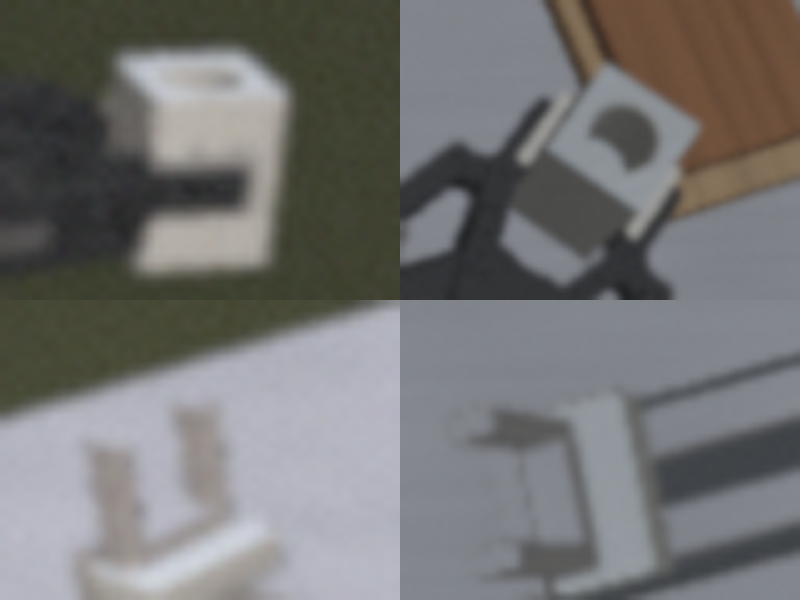

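```bash
python3 - <<'E'
from h import *
print(ctrl.close_job())
E
```

```text
the job is handed in; nothing more can be done
None
```

I wound the crank wheel clockwise to its stop, then picked up the shank socket from the board. It is held still in the gripper with its hole facing up, and the job is handed in at about 18.7 s.

- **Wheel and carriage:** I wound about 5.4 rad until it stopped hard, with the force jumping from about 10 N to 33 N. After release, the side and top views showed the carriage at the stop plate, with no dark base visible between them. The image resolution cannot rule out a gap of a few millimetres. The force jump is the stronger evidence.
- **Socket:** I gripped the 44 × 60 mm block on the board, not the larger and smaller look-alikes on the counter. The last readings show it gripped at 43.4 mm, with the tool level to about 0.1° and the joints at rest. The hole is in the top face in both views. The socket's lower end is about 0.32 m up, roughly 0.29 m above the board's top.
- **Jar, bowl and spatula:** I never went near them, but I did not measure them again at the end.

**What disagreed:**
- My first grip on the knob closed on nothing. The real fingertips sit about 33 mm short of the reported position. I confirmed this by contact and in the side view, and corrected for it in every grasp after that.
- The pose I first asked for with the socket upright was out of reach, so I held it about 0.1 m farther out. Joint 3 is near its limit there (−1.016 of −1.03).

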